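# Hang a slide carrier on the staining rail

## Task

Take the slide carrier by its blue handle, lift its hook over the front lip of the staining rail at the open loading end (green strip), and lower it gently until the hook is seated in the channel behind the lip, without letting go. Then slide it along the rail under the blue keeper until it rests against the sprung rubber bumper, and let go. Never press or push hard on the rail, do not drop or tip the carrier, and leave the other things where they are.

Things in the scene. Friction and masses are not known exactly. Their poses are not given: they have to be found in the camera images.
- slide_carrier: White microscope-slide carrier, 48 x 76 x 90 mm (x, y, z), standing upright, with a blue handle on top and a steel hook at the back; 0.18 to 0.33 kg, centre of mass under the handle. Origin: centre of its underside; +x toward the hook side, z up. Its flat back face is at x = +26 mm.
- handle (a point): Grip point of the blue handle block, (0, 0, 118) mm in the carrier's frame. The block is 24 (x) x 16 (y) mm and stands from 90 to 135 mm above the underside; pinch it from above, across y.
- hook (a point): Centre of the lower edge of the hook's downturned tongue, (39.5, 0, 68) mm in the carrier's frame. The tongue is 5 mm thick in x, 50 mm wide in y, 16 mm deep below the hook's arm (arm 84 to 89 mm high). Gap between tongue and carrier back: 11 mm.
- hook_left (a point): Left end (+y of the carrier) of the tongue's lower edge, (39.5, 25, 68) mm in the carrier's frame.
- hook_right (a point): Right end (-y) of the tongue's lower edge, (39.5, -25, 68) mm in the carrier's frame.
- rail_stand: Fixed grey stand, two posts, with an aluminium channel rail open at the top, 240 mm along y. Origin: on the worktop under the channel's centre line; x to the back, away from the hanging side. RAIL HEIGHT IS NOT REPORTED: clamped anew each time, channel floor 84 to 116 mm above the worktop. It is sprung: yields down from about 3 N, then 4 N per mm, at most 6 mm.
- lip_point (a point): Anti-jump lip, middle of its top at the loading end, as if the floor stood at its NOMINAL 100 mm. Lip: x = -11.5 to -6.5 mm of the stand, 12 mm above the floor, all along the rail; below it the same plate goes on as an apron to 60 mm below the floor. Channel inside: x = -6.5 to +6.5. Back wall behind it: 32 mm above the floor.
- load_point (a point): Middle of the open loading end (green strip), on the channel's centre line, y = -60 mm of the stand, at the NOMINAL floor height 100 mm, not the true one; axes as the stand. Seated, the tongue's centre can play from x = -4 to +2 mm of the stand: aim at -1. Let go, the carrier leans on the apron by up to 0.1 rad.
- keeper_point (a point): Front corner of the blue keeper's underside where it begins, nominal height. It covers the channel from y = +30 to +120 mm of the stand (x = -3 to +10.5), underside 28 and top 32 mm above the floor. The tongue can enter from above only with its centre at y below 0; the seated hook slides beneath with 7 mm to spare.
- stop_point (a point): Face of the black rubber bumper in the channel, on the centre line at y = +100 mm of the stand, nominal height 100 mm, not the true one; axes as the stand. It yields along +y by 0.8 N per mm, at most 8 mm, then is solid. The tongue touches it when its centre is at y = +75 mm.
- timer: White digital timer, 60 x 64 x 18 mm, lying at the left; bystander. Origin: centre of underside.
- orange_cup: Specimen cup with orange lid, 65 x 65 x 71 mm, beside the microscope; bystander. Origin: centre of underside.
- blue_pen: Blue pen, 12 x 145 x 9 mm, near the front edge; bystander. Origin: centre of underside.

How it is judged:
By the outcome, as a careful person would: the job done as asked, in the order asked, and still so for the second after the job is handed in, with the robot touching nothing.
It also fails if it takes over 56 s, if anything falls off the work surface, if the arm or the gripper's body presses on something with over 40 N, if the wrist force passes 120 N, or if a joint passes its speed limit or range.

## Robot

A 6-joint arm with a two-finger parallel gripper is mounted at the origin on a cart in front of the work surface, level with it; the furniture and walls round the work are solid. World frame = base frame: x ahead of the robot, y to its left, z up, the work surface at z = 0. Lengths are in m, angles in rad, forces in N, time in s.
With the tool pointing down it reaches from about 0.375 to 0.925 m from the base axis. Payload 5.7 kg.
Tool frame: the origin (TCP) lies on the centre line of the jaws, within the pads' length; the fingertips stand 25 mm ahead of it and the grasp point (between the pads) lies 6 mm ahead of it; z points along the fingers, y is the direction in which the jaws open and shut (so a half turn about z gives the same grasp; the last joint's range is limited). The gripper opens to 85 mm and grips with 20 to 120 N. Pads are 22 mm wide; open, the fingers measure 114 mm over their backs; the gripper's body (76 mm by 85 mm) begins 54 mm behind the grasp point. The pads swing forward as they close: fully open they stand 13 mm farther back than shut.
Start: joints at [-1.234, 0.359, 1.51, -0, 1.272, -0.115], TCP at [0.262, -0.54, 0.256] pointing down, gripper open.
Joint ranges: [-2.97, 2.97], [-1.01, 2.36], [0.21, 2.38], [-0.96, 4.11], [0.2, 2.71], [-2.98, 2.98]. Speed limits (rad/s): [2.39, 2.39, 3.14, 3.14, 3.14, 3.14].

## Interface

Orientations are given as [roll, pitch, yaw] about the fixed x, y, z axes, in that order (R = Rz(yaw) Ry(pitch) Rx(roll)).
In Python, from cell import ctrl, snapshot, camera_params, ticket, look_for gives the robot as it stands. The module is installed in compiled form; this text tells all that it offers.
- The arm moves only by the tool drive_tool, never from a script. Its argument "series" is a list of rows, each a list of 3 entries, a list of its own where there are three numbers: the shift along the tool's x, y, z in cm, then the turn about the tool's z in rad, then the opening, from 0 (shut) to 1 (fully open). In form: [[[dx, dy, dz], spin, gripper], ...]. A call has 1 to 10 rows; each row shifts and turns the commanded pose from where the row before left it, along the tool's axes as they then stand; what a row does not reach is not made up. A row lasts 1/12 s, in which the tool goes at most 41.7 mm and 7.16 degrees, less where a joint would pass 70% of its speed; a pose out of reach is approached as far as the arm can. A call with a gripper value outside its range is refused whole. The fingers move at their own pace and stop on an object; "force" is the grip in N (left out, the last holds). Time passes only in rows, so rows that do not move let the fingers close. It gives the time, the measured TCP pose, the force and the opening at its end, in the units of the state.
- ctrl.state(): the state, without advancing time (a new reading comes with each control period).
- snapshot(name): name is "scene" or "top"; returns (picture, depth): 384x512x3 uint8, red, green, blue; 384x512 float32, m along the optical axis (not along the pixel's ray), 0 where there is no reading.
- camera_params(name): a dict with "camera_matrix" (3x3 intrinsics, pixels), "k1" (the pictures are not rectified: a ray, as slopes to the right and down, at radius r is drawn at 1 + k1 r^2 times it, then the intrinsics apply), "rvec" (rotation vector, rad) and "tvec" (3), from world to camera coordinates, as OpenCV has them. Camera axes: x right, y down, z forward; pixel columns grow to the right and rows downward; lengths in m; the calibration is good to about 2 mm. A picture is of the moment at which its call begins. camera_params takes no time and is no camera call.
- ticket.finish_job(): hands the job in, once; it reports no verdict.
Trained networks look in the newest picture that a camera, given by its name, has taken for a name from the list of things; names that differ only in an ending like _2 or _b are one class to them, and where a whole thing is asked for, a point or a joint stands for the part that bears it (a point fixed in the world has none). Each returns a list of dicts, best first, with "p" (0 to 1); they miss things now and then, are a little off and sometimes report something else, mostly with a low value. They report only what shows in the picture. A call takes as long as a camera call.
- look_for(camera, thing): "centre" ([column, row] in pixels, amid what is visible of it).
The state is a dict: "time": time; "joint_positions": joint angles; "joint_vel": joint speeds; "joint_torque": joint torques, N m; "position": TCP position; "eef_rot": TCP orientation; "force": force on the tool from outside, world axes, zero at the start; "ft_torque": the same for the moment, N m; "gripper_width": opening from 0.0 (shut) to 1.0 (fully open).
Only numpy, scipy, OpenCV 4.12 (cv2) and the standard library are available. Lean on these libraries where they do the work, as an engineer would, in place of code of your own. Each camera call takes 0.05 s, during which the arm holds its last target.

## Working session

There is one attempt and no reset: what is moved stays moved. The work goes in short steps, Python scripts to look and compute and a tool call to move; the robot and the scene stay as the last step left them, time stands still between calls to the robot, and variables do not carry over. Pictures are saved under pics/ and viewed, and the job is handed in when it is done.

Besides the shell and the picture viewer there is one more tool, called after ">>>" as a command line: name --argument value ..., lists and objects as JSON in quotes. drive_tool: Moves the arm, as the interface text tells. Its arguments: {"type":"object","properties":{"series":{"type":"array"},"force":{"type":"number"}},"required":["series"]}

```bash
mkdir -p pics; ls; cat > h.py <<'E'
import numpy as np, cv2
from cell import ctrl, snapshot, camera_params, ticket, look_for
def cam(n):
    p=camera_params(n);K=np.array(p["camera_matrix"],float);R=cv2.Rodrigues(np.array(p["rvec"],float))[0];t=np.array(p["tvec"],float).ravel()
    return K,p["k1"],R,t
def ray(n,uv):
    K,k1,R,t=cam(n)
    s=cv2.undistortPoints(np.array(uv,float).reshape(-1,1,2),K,np.array([k1,0,0,0.])).reshape(-1,2)
    return np.c_[s,np.ones(len(s))],R,t
def deproj(n,uv,d):
    r,R,t=ray(n,uv); return (r*np.array(d).reshape(-1,1)-t)@R
def onz(n,uv,z):
    r,R,t=ray(n,uv); c=-R.T@t; w=r@R
    return c+w*((z-c[2])/w[:,2:3])
def proj(n,P):
    K,k1,R,t=cam(n)
    return cv2.projectPoints(np.array(P,float).reshape(-1,1,3),cv2.Rodrigues(R)[0],t,K,np.array([k1,0,0,0.]))[0].reshape(-1,2)
def cloud(n,d):
    h,w=d.shape; u,v=np.meshgrid(np.arange(w),np.arange(h))
    return deproj(n,np.c_[u.ravel(),v.ravel()],d.ravel()).reshape(h,w,3)
def save(name,im): cv2.imwrite("pics/"+name,im[:,:,::-1])
E
python3 - <<'E'
from h import *
for n in ("scene","top"):
    im,d=snapshot(n); save(n+"0.png",im); np.savez("pics/"+n+"0.npz",im=im,d=d)
    for th in ["slide_carrier","handle","hook","hook_left","hook_right","rail_stand","lip_point","load_point","keeper_point","stop_point"]:
        for r in look_for(n,th)[:2]:
            uv=np.array(r["centre"]); z=d[int(round(uv[1])),int(round(uv[0]))]
            print(n,th,round(r["p"],2),uv.round(1),deproj(n,[uv],[z]).round(3)[0])
print(ctrl.state())
E
```

```text
pics
scene slide_carrier 0.63 [338.4 186.4] [ 0.483 -0.064  0.057]
scene handle 0.74 [336.5 185.9] [ 0.484 -0.059  0.059]
scene handle 0.45 [142.3 264.1] [0.446 0.464 0.018]
scene hook 0.63 [337.2 186.3] [ 0.478 -0.056  0.061]
scene hook_left 0.66 [333.9 185.2] [ 0.486 -0.052  0.062]
scene hook_right 0.93 [336.8 185.2] [ 0.479 -0.056  0.064]
scene hook_right 0.38 [294.5 179.6] [0.566 0.021 0.058]
scene rail_stand 0.79 [229.  191.3] [0.538 0.227 0.086]
scene rail_stand 0.46 [141.9 267.1] [0.439 0.466 0.017]
scene lip_point 0.8 [224.4 190.3] [0.542 0.238 0.09 ]
scene load_point 0.76 [225.6 190.3] [0.542 0.234 0.089]
scene keeper_point 0.86 [227.3 189.8] [0.54  0.231 0.09 ]
scene stop_point 0.76 [228.8 190.5] [0.541 0.226 0.087]
top slide_carrier 0.96 [338.  184.3] [ 0.49  -0.059  0.094]
top handle 0.83 [338.2 186.4] [ 0.485 -0.059  0.092]
top handle 0.26 [157.3 208. ] [0.449 0.455 0.017]
top hook 0.68 [344.5 186.7] [ 0.477 -0.068  0.131]
top hook 0.34 [155.5 209.2] [0.446 0.46  0.016]
top hook_left 0.83 [340.8 186.2] [ 0.479 -0.058  0.132]
top hook_left 0.58 [307.8 153.1] [0.586 0.016 
[... 312 characters left out ...]
4] [0.589 0.224 0.009]
{'time': 1.1, 'joint_positions': array([-1.23410659e+00,  3.58782906e-01,  1.51039816e+00, -8.57792082e-06,
        1.27248821e+00, -1.15090340e-01]), 'joint_vel': array([ 0.00060089,  0.00152191, -0.00182443,  0.00122426,  0.00057239,
       -0.00044648]), 'joint_torque': array([ 2.82162855e-04, -5.27609432e+01, -2.79052287e+01, -1.40754842e-04,
        1.85121273e-03,  1.28313562e-06]), 'position': array([ 0.26192871, -0.53978307,  0.25627767]), 'eef_rot': array([-3.14151560e+00, -6.54505818e-07,  4.51782595e-01]), 'force': array([-0.01537715, -0.31796876, -0.29763681]), 'ft_torque': array([ 0.01105684, -0.01296473,  0.01205935]), 'gripper_width': 0.9974185253106045}
```

```bash
python3 - <<'E'
import numpy as np,cv2
for n,(x0,y0,x1,y1) in {"scene":(170,110,400,282),"top":(180,90,400,255)}.items():
    im=np.load(f"pics/{n}0.npz")["im"]
    cv2.imwrite(f"pics/{n}0c.png",cv2.resize(im[y0:y1,x0:x1,::-1],None,fx=3.45,fy=3.45,interpolation=cv2.INTER_CUBIC))
E
```

```text
(no output)
```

View pics/scene0.png

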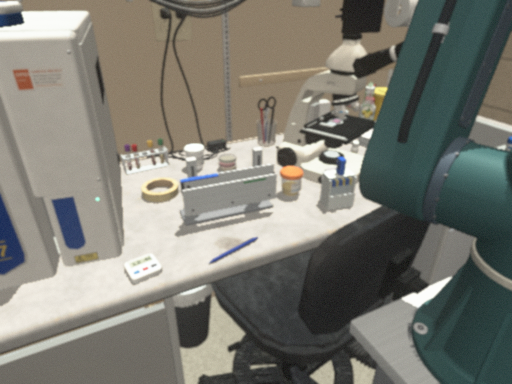

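View pics/top0.png

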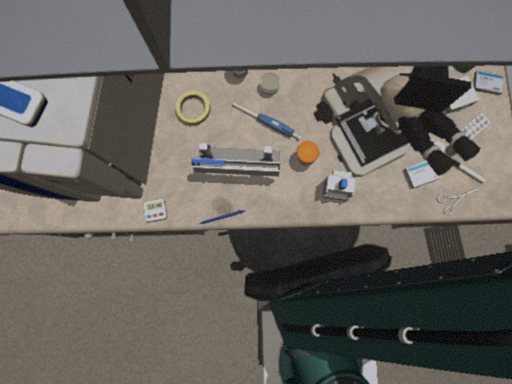

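```bash
python3 - <<'E'
from h import *
for n in ("scene","top"):
    K,k1,R,t=cam(n); print(n,-R.T@t,K[0,0],k1)
E
```

```text
scene [-0.1887919   0.52428636  0.52670962] 369.1979924975289 0.019392753527210836
top [0.3061594  0.16197237 1.19436573] 409.1677724783856 -0.07880122911930913
```

View pics/scene0c.png

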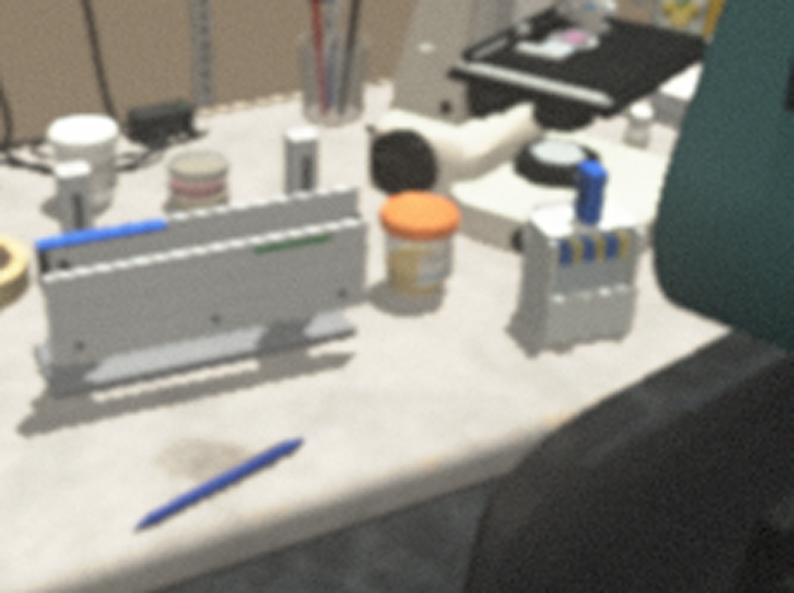

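View pics/top0c.png

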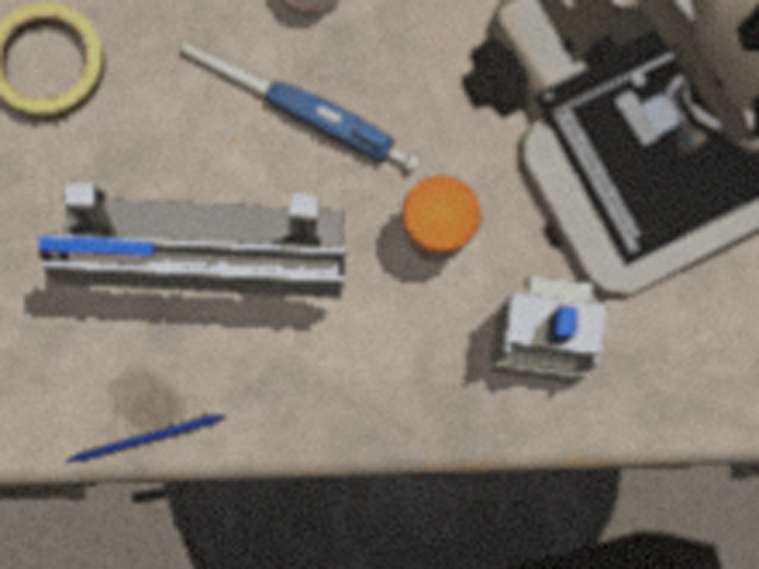

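```bash
python3 - <<'E'
import numpy as np,cv2
def crop(n,nm,x0,y0,x1,y1,f):
    im=np.load(f"pics/{n}0.npz")["im"]
    c=cv2.resize(im[y0:y1,x0:x1,::-1],None,fx=f,fy=f,interpolation=cv2.INTER_LANCZOS4)
    for u in range(x0,x1,5):
        cv2.putText(c,str(u),((u-x0)*f,8),0,.3,(0,0,255)) if u%10==0 else 0
        c[:, (u-x0)*f]=(c[:, (u-x0)*f]*.7+np.array([0,0,255])*.3) if u%10==0 else c[:, (u-x0)*f]
    for v in range(y0,y1):
        if v%10==0:
            cv2.putText(c,str(v),(0,(v-y0)*f+8),0,.3,(0,0,255)); c[(v-y0)*f]=c[(v-y0)*f]*.7+np.array([0,0,255])*.3
    cv2.imwrite(f"pics/{nm}.png",c)
crop("top","tc",315,160,365,208,14)
crop("scene","sc",312,145,364,217,8)
crop("top","tr",186,136,286,186,8)
crop("scene","sr",174,155,284,230,7)
E
```

```text
(no output)
```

View pics/tc.png

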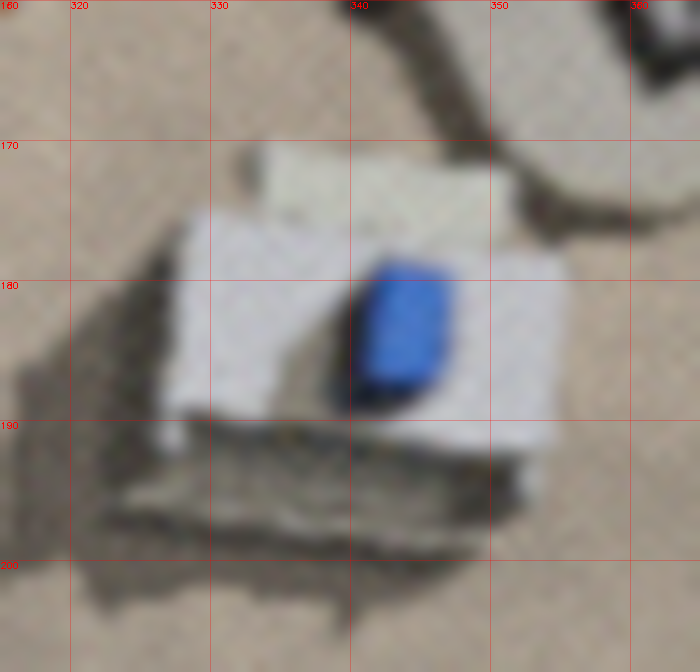

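View pics/sc.png

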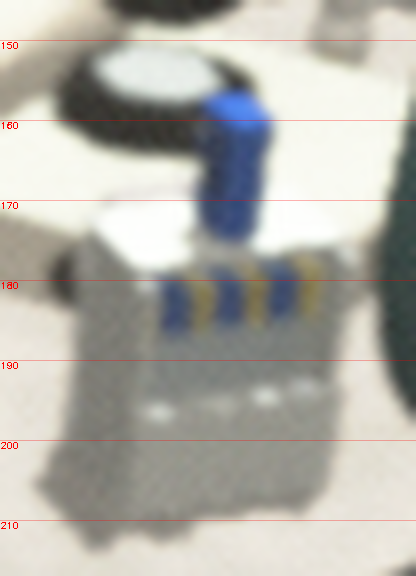

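View pics/tr.png

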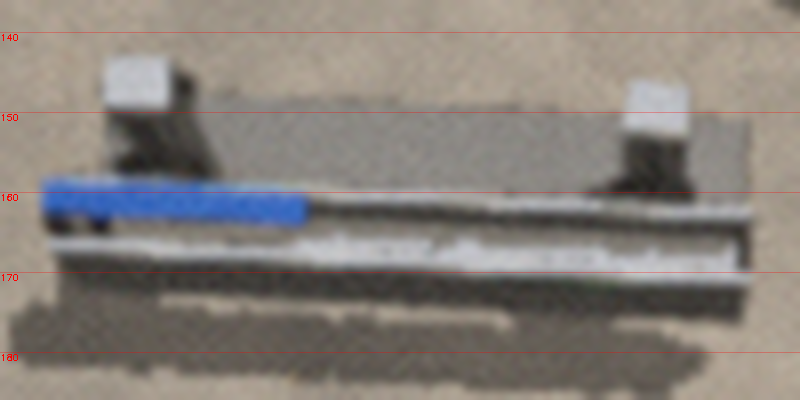

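View pics/sr.png

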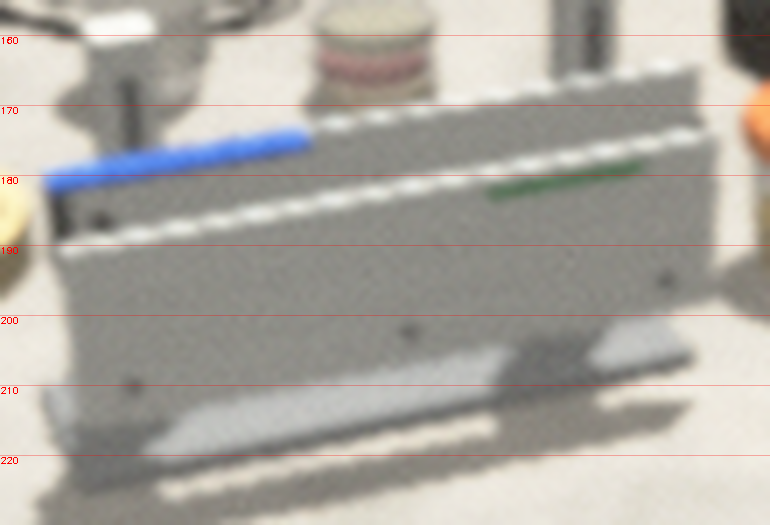

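```bash
cat > fit.py <<'E'
from h import *
from scipy.optimize import least_squares
def place(q,P):
    x,y,a=q; P=np.array(P,float)/1000
    return np.c_[x+np.cos(a)*P[:,0]-np.sin(a)*P[:,1], y+np.sin(a)*P[:,0]+np.cos(a)*P[:,1],P[:,2]]
C={"top":[((12,8,135),(341.3,178.1)),((12,-8,135),(347,178.6)),((-12,-8,135),(345.8,187)),((-12,8,135),(340.6,186.5)),
 ((42,25,89),(333.2,169.6)),((42,-25,89),(351.3,171.6)),((26,38,90),(328.1,174.6)),((26,-38,90),(354.9,177.4))]}
def rc(q):
    return np.concatenate([(proj(n,place(q,[c[0] for c in v]))-[c[1] for c in v]).ravel() for n,v in C.items()])
s=least_squares(rc,[.49,-.06,0],loss="soft_l1"); qc=s.x; print("carrier",qc,rc(qc).reshape(-1,2).round(1).tolist())
Rl={"top":[((10.5,120,32),(190.8,157.8)),((10.5,30,32),(223.6,159.3)),((-3,30,32),(223.6,163.6)),((-3,120,32),(190.8,162.4)),((-11.5,120,12),(191.5,166.7)),((-11.5,-120,12),(279.3,170.8))],
"scene":[((-11.5,120,12),(182.8,190.2)),((-11.5,-120,12),(274.2,173.8)),((-3,120,32),(180.4,180.4)),((-3,30,28),(218.1,175.6))]}
def rr(q,o=None):
    return np.concatenate([(proj(n,place(q[:3],np.array([c[0] for c in v])+[0,0,q[3]*1000]))-[c[1] for c in v]).ravel() for n,v in Rl.items()])
s=least_squares(rr,[.56,.21,0,.1],loss="soft_l1"); qr=s.x; print("rail",qr,rr(qr).reshape(-1,2).round(1).tolist())
if __name__=="__main__":
    F=6
    def draw(n,segs,im,x0,y0):
        for a,b in segs:
            p=(proj(n,[a,b])-[x0,y0]+.5)*F
            cv2.line(im,tuple(p[0].round().astype(int).tolist()),tuple(p[1].round().astype(int).tolist()),(0,0,255),1)
    def box(x0,x1,y0,y1,z0,z1):
        c=[(x,y,z) for x in(x0,x1) for y in(y0,y1) for z in(z0,z1)]
        return [(c[i],c[j]) for i in range(8) for j in range(i) if sum(a!=b for a,b in zip(c[i],c[j]))==1]
    def segs(bs,q,h=0): return [tuple(place(q,np.array(s)+[0,0,h])) for b in bs for s in b]
    cs=segs([box(-22,26,-38,38,0,90),box(-12,12,-8,8,90,135),box(26,42,-25,25,84,89),box(37,42,-25,25,68,84)],qc)
    rs=segs([box(-11.5,-6.5,-120,120,-60,12),box(-3,10.5,30,120,28,32),box(6.5,10.5,-120,120,-4,32)],qr[:3],qr[3]*1000)
    for n,(x0,y0) in {"top":(185,135),"scene":(172,150)}.items():
        im=np.load(f"pics/{n}0.npz")["im"]; c=cv2.resize(im[y0:y0+80,x0:x0+115,::-1],None,fx=F,fy=F,interpolation=2); draw(n,rs,c,x0,y0); cv2.imwrite(f"pics/ov_r_{n}.png",c)
    for n,(x0,y0) in {"top":(310,155),"scene":(305,140)}.items():
        im=np.load(f"pics/{n}0.npz")["im"]; c=cv2.resize(im[y0:y0+80,x0:x0+70,::-1],None,fx=F,fy=F,interpolation=2); draw(n,cs,c,x0,y0); cv2.imwrite(f"pics/ov_c_{n}.png",c)
    a=[cv2.imread(f"pics/ov_c_{n}.png") for n in("top","scene")]; cv2.imwrite("pics/ov_c.png",np.hstack([cv2.resize(x,(400,457)) for x in a]))
E
python3 fit.py
```

```text
carrier [ 0.48781052 -0.06635029 -0.15837709] [[0.0, -0.4], [0.3, -0.2], [0.7, 0.3], [-0.2, 0.1], [-0.3, -0.2], [-0.4, 0.1], [-0.4, -0.2], [0.2, 0.5]]
rail [ 0.54929514  0.21910105 -0.07370306  0.1003509 ] [[-0.2, -0.4], [0.5, -0.5], [0.2, 0.1], [-0.6, -0.1], [-0.3, 0.3], [0.3, -0.0], [-0.8, 0.1], [2.4, -0.9], [0.0, 0.6], [0.1, 0.3]]
```

View pics/ov_c.png

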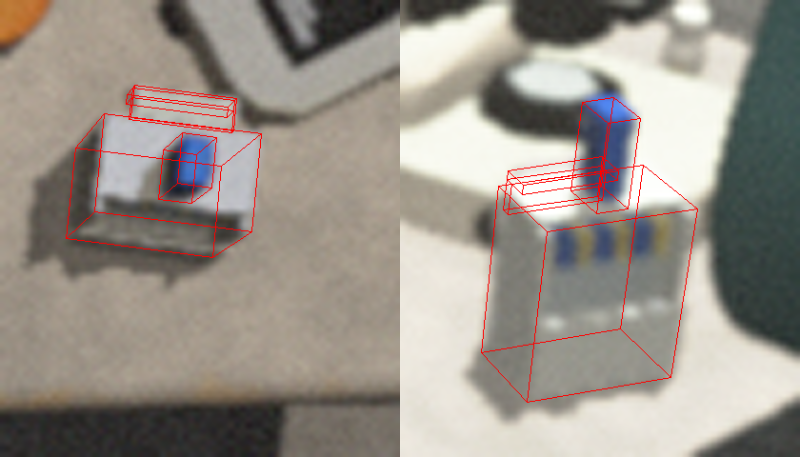

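View pics/ov_r_top.png

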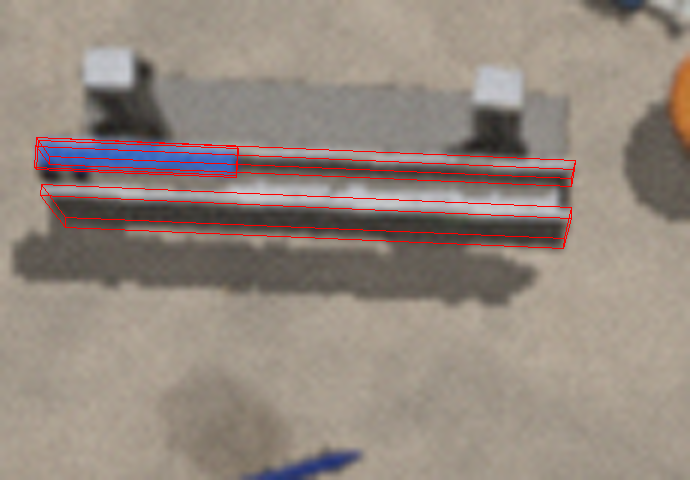

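View pics/ov_r_scene.png

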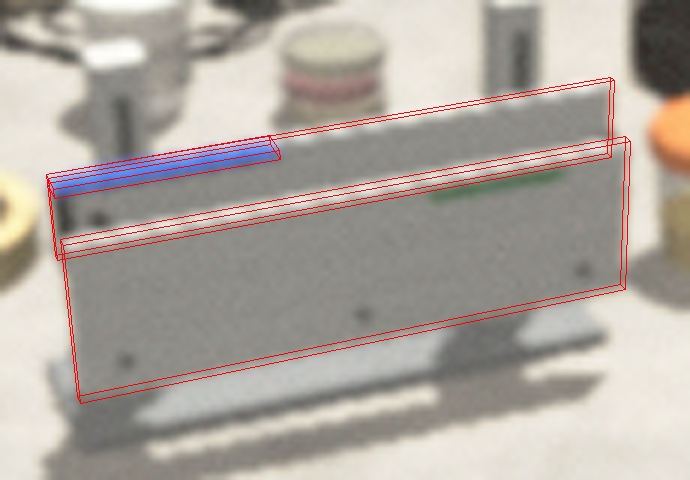

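```bash
cat > dep.py <<'E'
from fit import *
D={n:np.load(f"pics/{n}0.npz") for n in("top","scene")}
P={n:cloud(n,D[n]["d"]) for n in D}
def inv(q,X):
    x,y,a=q; d=X-[x,y,0]; return np.stack([np.cos(a)*d[...,0]+np.sin(a)*d[...,1],-np.sin(a)*d[...,0]+np.cos(a)*d[...,1],d[...,2]],-1)*1000
if __name__=="__main__":
    for n in D:
        im=D[n]["im"].astype(int); X=P[n]; ok=D[n]["d"]>0
        L=inv(qr[:3],X); f=qr[3]*1000
        blue=(im[...,2]>im[...,0]+50)&ok
        k=blue&(abs(L[...,1]-75)<60)&(abs(L[...,0])<25)&(L[...,2]>f)
        print(n,"keeper n",k.sum(),np.percentile(L[k],[5,50,95],axis=0).round(1).tolist())
        tab=ok&(abs(L[...,1])<120)&(L[...,0]<-70)&(L[...,0]>-110); print("table z",np.median(L[tab][:,2]) if tab.any() else None)
        ap=ok&(abs(L[...,1])<100)&(abs(L[...,0]+11.5)<10)&(L[...,2]>f-50)&(L[...,2]<f+5)
        print("apron",ap.sum(),np.median(L[ap],axis=0).round(1), np.polyfit(L[ap][:,1],L[ap][:,0],1).round(4) if ap.sum()>10 else None)
        b=ok&(abs(L[...,0])<16)&(abs(L[...,1])<150)&(L[...,2]>f-30)
        print("y range",np.percentile(L[b][:,1],[0.5,2,98,99.5]).round(1))
        for y0 in(-90,-45,0,45,90):
            s=ok&(abs(L[...,1]-y0)<15)&(L[...,0]>-40)&(L[...,0]<-3)&(L[...,2]>40); print(y0,"lip top z pct",np.percentile(L[s][:,2],[80,90,95]).round(1) if s.any() else None,end=" ")
            s=ok&(abs(L[...,1]-y0)<15)&(abs(L[...,0]-9)<12)&(L[...,2]>40); print("wall",np.percentile(L[s][:,2],[80,90,98]).round(1) if s.any() else None)
        M=inv(qc,X); h=blue&(abs(M[...,1])<20)&(abs(M[...,0])<25)&(M[...,2]>92)
        print("handle",h.sum(),np.percentile(M[h],[3,50,97],axis=0).round(1).tolist())
        h=h&(M[...,2]>130); print("handle top",h.sum(),M[h].mean(0).round(1) if h.any() else 0)
        h=ok&(abs(M[...,1])<36)&(abs(M[...,0])<22)&(abs(M[...,2]-90)<6); print("body top z",np.median(M[h][:,2]))
        h=ok&(abs(M[...,1])<60)&(abs(M[...,0])<60)&(M[...,2]>30)&(M[...,2]<88);print("body ext",np.percentile(M[h],[1,3,50,97,99],axis=0).round(1).tolist())
E
python3 dep.py
```

```text
carrier [ 0.48781052 -0.06635029 -0.15837709] [[0.0, -0.4], [0.3, -0.2], [0.7, 0.3], [-0.2, 0.1], [-0.3, -0.2], [-0.4, 0.1], [-0.4, -0.2], [0.2, 0.5]]
rail [ 0.54929514  0.21910105 -0.07370306  0.1003509 ] [[-0.2, -0.4], [0.5, -0.5], [0.2, 0.1], [-0.6, -0.1], [-0.3, 0.3], [0.3, -0.0], [-0.8, 0.1], [2.4, -0.9], [0.0, 0.6], [0.1, 0.3]]
top keeper n 141 [[-0.8, 35.3, 124.3], [4.3, 73.5, 127.8], [9.3, 114.1, 130.4]]
table z -0.4639524365302585
apron 336 [-10.2  -7.   85. ] [ 5.100e-03 -9.295e+00]
y range [-118.2 -115.2  115.4  119.1]
-90 lip top z pct [106.9 108.9 109.4] wall [120.9 127.8 129.7]
-45 lip top z pct [106.7 108.5 109.7] wall [123.7 126.8 129.9]
0 lip top z pct [106.1 107.2 109.6] wall [122.8 126.6 128.5]
45 lip top z pct [106.9 109.1 110.3] wall [128.4 129.4 131. ]
90 lip top z pct [106.7 108.3 109.7] wall [128.6 129.2 130.7]
handle 50 [[-11.4, -5.9, 129.0], [-1.3, 0.2, 133.6], [9.4, 7.0, 137.3]]
handle top 45 [ -1.    0.2 134. ]
body top z 89.96498666703754
body ext [[-26.0, -57.1, 31.0], [-25.6, -52.6, 33.0], [-8.4, -4.2, 58.8], [56.4, 37.2, 87.8], [59.1, 37.3, 87.9]]
scene keeper n 132 [[-1.7, 35.1, 127.6], [2.7, 76.5, 130.1], [11.5, 114.3, 131.7]]
table z 0.4306624663410942
apron 1506 [-9.8  6.1 78.3] [ 0.0107 -9.7975]
y range [-119.2 -115.3  115.7  118.3]
-90 lip top z pct [ 98.7 106.  109.4] wall [126.5 129.2 130.7]
-45 lip top z pct [ 99.1 105.9 109.4] wall [126.2 129.4 130.7]
0 lip top z pct [ 98.8 106.1 109.5] wall [125.6 128.8 130.3]
45 lip top z pct [ 98.8 105.5 109.5] wall [129.7 130.6 131.4]
90 lip top z pct [ 99.5 105.9 109.4] wall [130.  131.  131.6]
handle 76 [[-13.9, -5.2, 99.8], [-9.7, 2.8, 128.3], [6.0, 6.8, 137.7]]
handle top 36 [ -3.6   1.5 135.4]
body top z 92.21571619525106
body ext [[-27.0, -37.9, 30.6], [-26.4, -36.8, 32.0], [-10.8, 6.1, 55.7], [20.0, 36.9, 86.0], [24.1, 37.2, 87.5]]
```

```bash
python3 - <<'E'
from dep import *
X=P["top"];ok=D["top"]["d"]>0
for x in np.arange(.25,.66,.05):
    print(f"{x:.2f}",[ (lambda s: round(float(np.percentile(X[s][:,2],99)),2) if s.sum()>3 else None)(ok&(abs(X[...,0]-x)<.025)&(abs(X[...,1]-y)<.025)) for y in np.arange(-.4,.36,.05)])
T=X[143:150,200:207]; print("post",np.median(T.reshape(-1,3),0))
s=ctrl.state()["position"]
g=np.array([.4875,-.0665,.2]); yaw=ctrl.state()["eef_rot"][2]
for yw in(yaw,-.158):
    d=g-s; print("delta tool cm yaw",yw,(100*np.array([np.cos(yw)*d[0]+np.sin(yw)*d[1],np.sin(yw)*d[0]-np.cos(yw)*d[1],-d[2]])).round(2))
E
```

```text
carrier [ 0.48781052 -0.06635029 -0.15837709] [[0.0, -0.4], [0.3, -0.2], [0.7, 0.3], [-0.2, 0.1], [-0.3, -0.2], [-0.4, 0.1], [-0.4, -0.2], [0.2, 0.5]]
rail [ 0.54929514  0.21910105 -0.07370306  0.1003509 ] [[-0.2, -0.4], [0.5, -0.5], [0.2, 0.1], [-0.6, -0.1], [-0.3, 0.3], [0.3, -0.0], [-0.8, 0.1], [2.4, -0.9], [0.0, 0.6], [0.1, 0.3]]
0.25 [None, None, None, None, None, 0.15, 0.16, 0.82, 0.72, 0.59, 0.44, 0.15, 0.13, -0.66, -0.68, -0.74]
0.30 [None, None, None, None, 0.12, 0.72, 0.8, 0.82, 0.04, -0.05, -0.17, -0.17, -0.18, -0.19, -0.71, -0.74]
0.35 [-0.74, -0.74, -0.74, None, -0.06, -0.03, -0.17, -0.17, -0.17, -0.17, -0.17, -0.17, -0.18, -0.18, -0.74, -0.74]
0.40 [0.01, 0.0, 0.0, 0.0, 0.0, 0.0, 0.0, 0.0, 0.0, 0.0, 0.0, 0.0, 0.0, 0.01, 0.01, 0.0]
0.45 [0.01, 0.01, 0.0, 0.4, 0.41, 0.0, 0.09, 0.09, 0.0, 0.0, 0.0, 0.0, 0.01, 0.01, 0.01, 0.0]
0.50 [0.01, 0.03, 0.41, 0.41, 0.41, 0.37, 0.13, 0.14, 0.01, 0.0, 0.0, 0.01, 0.0, 0.0, 0.0, 0.01]
0.55 [0.02, 0.03, 0.03, 0.4, 0.38, 0.37, 0.17, 0.09, 0.07, 0.07, 0.16, 0.17, 0.13, 0.13, 0.13, 0.13]
0.60 [0.05, 0.02, 0.15, 0.38, 0.54, 0.54, 0.54, 0.16, 0.08, 0.07, 0.16, 0.17, 0.01, 0.01, 0.72, 0.01]
0.65 [0.02, 0.02, 0.54, 0.54, 0.54, 0.54, 0.54, 0.54, 0.54, 0.54, 0.54, 0.54, 0.54, 0.54, 0.74, 0.68]
post [0.59008083 0.30008602 0.16428475]
delta tool cm yaw 0.4517825945083762 [ 40.96 -32.73   5.63]
delta tool cm yaw -0.158 [ 14.83 -50.29   5.63]
```

```bash
python3 - <<'E' | tail -n +3
from dep import *
X=P["top"];ok=D["top"]["d"]>0
for z0 in(.1,.15,.2,.3):
  for x in np.arange(.38,.6,.02):
    s=ok&(abs(X[...,0]-x)<.01)&(X[...,2]>z0)&(X[...,1]<-.1)&(X[...,1]>-.4)
    if s.any(): print(z0,round(x,2),s.sum(),np.sort(X[s][:,1])[-3:].round(3),X[s][:,1].min().round(3),X[s][:,2].max().round(2))
E
```

```text
0.1 0.46 126 [-0.195 -0.194 -0.194] -0.229 0.41
0.1 0.48 287 [-0.188 -0.188 -0.186] -0.283 0.42
0.1 0.5 424 [-0.181 -0.181 -0.18 ] -0.296 0.42
0.1 0.52 427 [-0.11  -0.11  -0.109] -0.283 0.41
0.1 0.54 538 [-0.102 -0.101 -0.101] -0.275 0.4
0.1 0.56 710 [-0.101 -0.101 -0.101] -0.264 0.39
0.1 0.58 1962 [-0.101 -0.101 -0.1  ] -0.259 0.54
0.15 0.46 126 [-0.195 -0.194 -0.194] -0.229 0.41
0.15 0.48 287 [-0.188 -0.188 -0.186] -0.283 0.42
0.15 0.5 424 [-0.181 -0.181 -0.18 ] -0.296 0.42
0.15 0.52 426 [-0.112 -0.11  -0.11 ] -0.283 0.41
0.15 0.54 536 [-0.102 -0.101 -0.101] -0.275 0.4
0.15 0.56 710 [-0.101 -0.101 -0.101] -0.264 0.39
0.15 0.58 1956 [-0.101 -0.101 -0.1  ] -0.259 0.54
0.2 0.46 126 [-0.195 -0.194 -0.194] -0.229 0.41
0.2 0.48 287 [-0.188 -0.188 -0.186] -0.283 0.42
0.2 0.5 424 [-0.181 -0.181 -0.18 ] -0.296 0.42
0.2 0.52 420 [-0.17 -0.17 -0.17] -0.283 0.41
0.2 0.54 415 [-0.165 -0.165 -0.165] -0.275 0.4
0.2 0.56 460 [-0.16 -0.16 -0.16] -0.264 0.39
0.2 0.58 1593 [-0.146 -0.146 -0.143] -0.259 0.54
0.3 0.46 126 [-0.195 -0.194 -0.194] -0.229 0.41
0.3 0.48 287 [-0.188 -0.188 -0.186] -0.283 0.42
0.3 0.5 424 [-0.181 -0.181 -0.18 ] -0.296 0.42
0.3 0.52 420 [-0.17 -0.17 -0.17] -0.283 0.41
0.3 0.54 415 [-0.165 -0.165 -0.165] -0.275 0.4
0.3 0.56 460 [-0.16 -0.16 -0.16] -0.264 0.39
0.3 0.58 1563 [-0.146 -0.146 -0.143] -0.259 0.54
```

>>> drive_tool --series '[[[2.2,-2.5,0],0,0.6],[[2.2,-2.5,0],0,0.6],[[2.2,-2.5,0],0,0.6],[[2.2,-2.5,0],0,0.6],[[2.2,-2.5,0],0,0.6],[[2.2,-2.5,0],0,0.6],[[2.2,-2.5,0],0,0.6],[[2.2,-2.5,0],0,0.6],[[2.2,-2.5,0],0,0.6],[[2.2,-2.5,0],0,0.6]]'

```text
time: 1.93
position: [0.3509, -0.2173, 0.2565]
eef_rot: [3.141, -0.0, 0.451]
force: [1.2, 1.0, 0.9]
gripper_width: 0.598
```

>>> drive_tool --series '[[[2.3,-2.6,0.9],0,0.6],[[2.3,-2.6,0.9],0,0.6],[[2.3,-2.6,0.9],0,0.6],[[2.3,-2.6,0.9],0,0.6],[[2.3,-2.6,0.9],0.1,0.6],[[0,0,0],0.12,0.6],[[0,0,0],0.12,0.6],[[0,0,0],0.12,0.6],[[0,0,0],0.12,0.6],[[0,0,0],0.03,0.6]]'

```text
time: 2.77
position: [0.3974, -0.0523, 0.2117]
eef_rot: [-3.142, -0.0, -0.161]
force: [-0.3, -1.5, 0.3]
gripper_width: 0.602
```

```bash
cat >> h.py <<'E'
def delta(goal,yaw_goal=None):
    s=ctrl.state(); p=s["position"]; y=s["eef_rot"][2]; d=np.array(goal)-p
    print("t",round(s["time"],2),"pos",p.round(4),"rot",s["eef_rot"].round(4),"F",s["force"].round(1),"w",round(s["gripper_width"],3))
    print("tool cm",(100*np.array([np.cos(y)*d[0]+np.sin(y)*d[1],np.sin(y)*d[0]-np.cos(y)*d[1],-d[2]])).round(2),"spin",None if yaw_goal is None else round(y-yaw_goal,3))
E
python3 - <<'E'
from h import *
delta([.487,-.066,.19],-.158)
E
```

```text
t 2.77 pos [ 0.3974 -0.0523  0.2117] rot [-3.1416e+00 -3.0000e-04 -1.6120e-01] F [-0.3 -1.5  0.3] w 0.602
tool cm [ 9.07 -0.08  2.17] spin -0.003
```

>>> drive_tool --series '[[[2.2,0,0],0,0.6],[[2.5,0,0],0,0.6],[[2.5,0,0],0,0.6],[[1.8,-0.1,0],0,0.6],[[0,0,0.5],0,0.6],[[0,0,0],0,0.6]]'

```text
time: 3.27
position: [0.4863, -0.0655, 0.2057]
eef_rot: [-3.141, 0.001, -0.155]
force: [-1.8, -0.6, -0.6]
gripper_width: 0.6
```

```bash
cat >> h.py <<'E'
def shot(n,nm,x0,y0,w,h,f):
    im,d=snapshot(n); np.savez(f"pics/{nm}.npz",im=im,d=d)
    cv2.imwrite(f"pics/{nm}.png",cv2.resize(im[y0:y0+h,x0:x0+w,::-1],None,fx=f,fy=f,interpolation=2))
E
python3 - <<'E'
from h import *
delta([.487,-.066,.124],-.158)
shot("scene","s1",280,90,110,130,4.6)
E
```

```text
t 3.27 pos [ 0.4863 -0.0655  0.2057] rot [-3.1414e+00  1.3000e-03 -1.5540e-01] F [-1.8 -0.6 -0.6] w 0.6
tool cm [0.08 0.04 8.17] spin 0.003
```

View pics/s1.png

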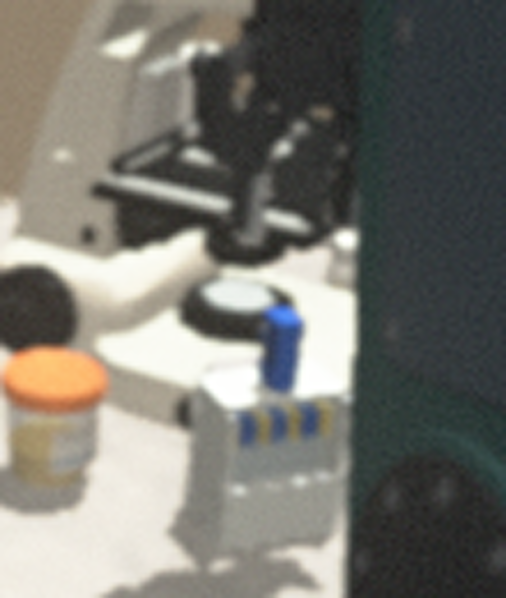

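```bash
python3 - <<'E'
from h import *
print((proj("scene",[[.4863,-.0655,.2057],[.4863,-.0655,.19],[.486-.004,-.0655+.0255,.19],[.49,-.091,.19],[.4863,-.0655,.135]])-[280,90])*4.6)
d=np.load("pics/s1.npz")["d"]; im=np.load("pics/s1.npz")["im"].astype(int)
X=cloud("scene",d); m=(d>0)&(X[...,2]>.16)&(abs(X[...,0]-.486)<.05)&(abs(X[...,1]+.065)<.07)
v,u=np.where(m); print(m.sum()); 
for z in np.arange(.16,.3,.015):
    s=m&(abs(X[...,2]-z)<.0075)
    if s.any(): print(round(z,3),s.sum(),X[s].min(0).round(3),X[s].max(0).round(3))
E
```

```text
[[298.56860803 196.82916949]
 [294.90337888 224.38654538]
 [261.74127132 234.76184044]
 [327.85732657 214.65208267]
 [282.57041008 317.33392583]]
3242
0.19 52 [ 0.47  -0.094  0.186] [ 0.501 -0.026  0.197]
0.205 86 [ 0.471 -0.094  0.198] [ 0.499 -0.024  0.212]
0.22 81 [ 0.472 -0.097  0.213] [ 0.501 -0.025  0.227]
0.235 118 [ 0.475 -0.098  0.228] [ 0.507 -0.005  0.242]
0.25 155 [ 0.469 -0.092  0.243] [ 0.509 -0.003  0.257]
0.265 193 [ 0.465 -0.081  0.258] [0.508 0.    0.272]
0.28 224 [ 0.464 -0.078  0.273] [0.51  0.004 0.287]
0.295 211 [ 0.466 -0.08   0.288] [0.506 0.001 0.302]
```

>>> drive_tool --series '[[[0.1,0,2],0,0.6],[[0,0,2],0,0.6],[[0,0,2],0,0.6],[[0,0,1.3],0,0.6],[[0,0,0.8],0,0.6],[[0,0,0],0,0.6],[[0,0,0],0,0.6]]'

```text
time: 3.9
position: [0.4865, -0.0655, 0.1257]
eef_rot: [-3.141, 0.001, -0.156]
force: [0.1, -0.6, -0.5]
gripper_width: 0.599
```

```bash
python3 - <<'E'
from h import *
delta([.487,-.066,.124],-.158)
shot("scene","s2",280,90,110,130,4.6)
E
```

```text
t 3.9 pos [ 0.4865 -0.0655  0.1257] rot [-3.1414e+00  1.1000e-03 -1.5560e-01] F [ 0.1 -0.6 -0.5] w 0.599
tool cm [0.06 0.05 0.17] spin 0.002
```

View pics/s2.png

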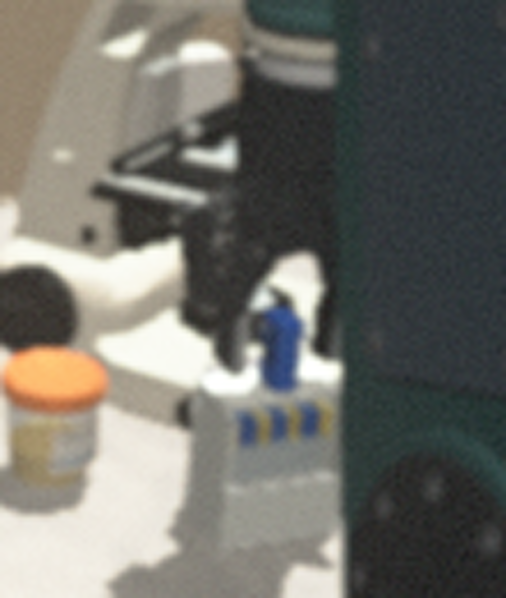

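>>> drive_tool --force 60 --series '[[[0,0,0],0,0.4],[[0,0,0],0,0.3],[[0,0,0],0,0.25],[[0,0,0],0,0.2],[[0,0,0],0,0.15],[[0,0,0],0,0.1],[[0,0,0],0,0.05],[[0,0,0],0,0],[[0,0,0],0,0],[[0,0,0],0,0]]'

```text
time: 4.78
position: [0.4875, -0.0658, 0.1258]
eef_rot: [3.141, -0.001, -0.156]
force: [-0.9, -1.3, 5.1]
gripper_width: 0.179
```

>>> drive_tool --series '[[[0,0,-0.5],0,0],[[0,0,-1],0,0],[[0,0,-1.5],0,0],[[0,0,-1.5],0,0],[[0,0,-1.5],0,0],[[0,0,-1.5],0,0],[[0,0,-0.7],0,0],[[0,0,-0.3],0,0],[[0,0,0],0,0],[[0,0,0],0,0]]'

```text
time: 5.62
position: [0.4868, -0.0655, 0.2101]
eef_rot: [-3.141, 0.001, -0.156]
force: [0.0, -0.1, -3.9]
gripper_width: 0.178
```

```bash
python3 - <<'E'
from h import *
delta([.46,.158,.2108],-.082)
shot("scene","s3",280,60,110,130,4.6)
shot("top","t3",300,130,90,80,7)
E
```

```text
t 5.62 pos [ 0.4868 -0.0655  0.2101] rot [-3.1413e+00  1.0000e-03 -1.5560e-01] F [ 0.  -0.1 -3.9] w 0.178
tool cm [ -6.11 -21.66  -0.07] spin -0.074
```

View pics/s3.png

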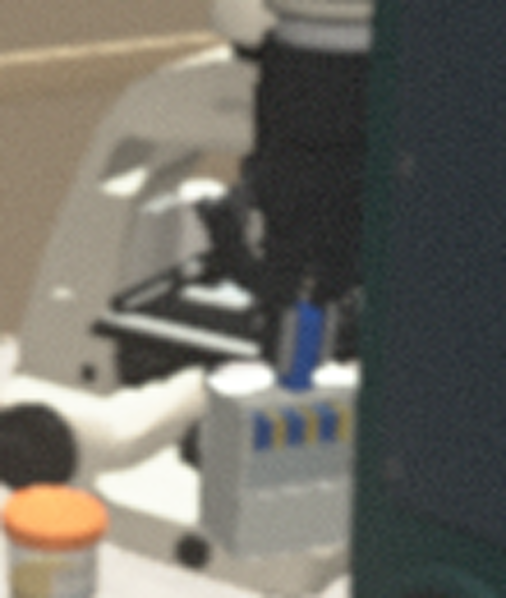

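View pics/t3.png

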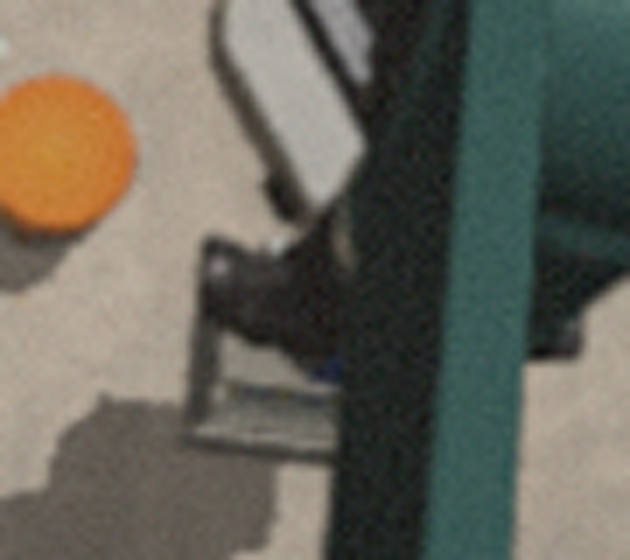

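>>> drive_tool --series '[[[-0.4,-1.0,0],-0.01,0],[[-0.6,-2.2,0],-0.01,0],[[-0.7,-2.8,0],-0.01,0],[[-0.8,-3.0,0],-0.01,0],[[-0.8,-3.0,0],-0.01,0],[[-0.8,-3.0,0],-0.01,0],[[-0.8,-3.0,0],-0.01,0],[[-0.7,-2.2,0],0,0],[[-0.4,-1.2,0],0,0],[[0,-0.3,0],0,0]]'

```text
time: 6.55
position: [0.4508, 0.1593, 0.2099]
eef_rot: [-3.141, 0.002, -0.083]
force: [0.1, 0.2, -3.6]
gripper_width: 0.173
```

>>> drive_tool --series '[[[0,0,0],0,0],[[0,0,0],0,0],[[0,0,0],0,0]]'

```text
time: 6.8
position: [0.4527, 0.1561, 0.2104]
eef_rot: [3.141, 0.0, -0.086]
force: [0.7, 0.0, -2.5]
gripper_width: 0.177
```

```bash
python3 - <<'E'
from h import *
delta([.506,.162,.2108],-.082)
shot("scene","s4",170,100,140,130,5)
shot("top","t4",180,130,110,90,7)
E
```

```text
t 6.8 pos [0.4527 0.1561 0.2104] rot [ 3.1413e+00  3.0000e-04 -8.6200e-02] F [ 0.7  0.  -2.5] w 0.177
tool cm [ 5.26 -1.04 -0.04] spin -0.004
```

View pics/s4.png

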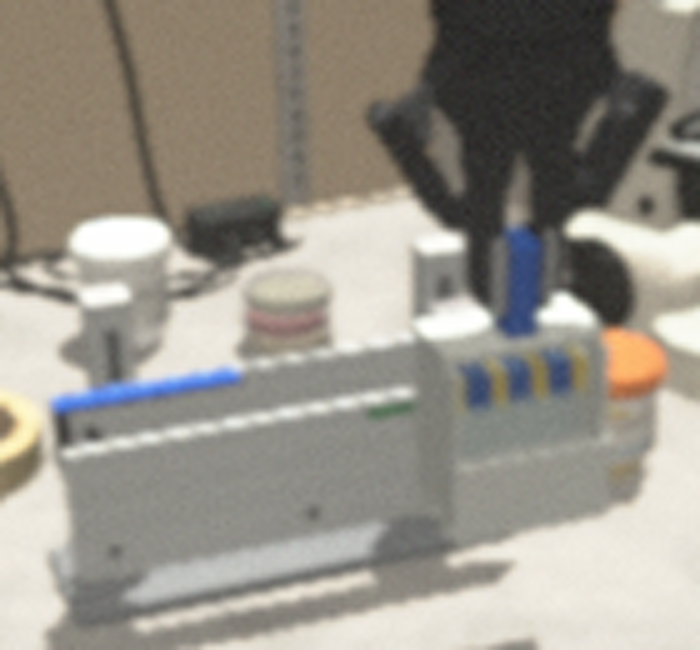

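View pics/t4.png

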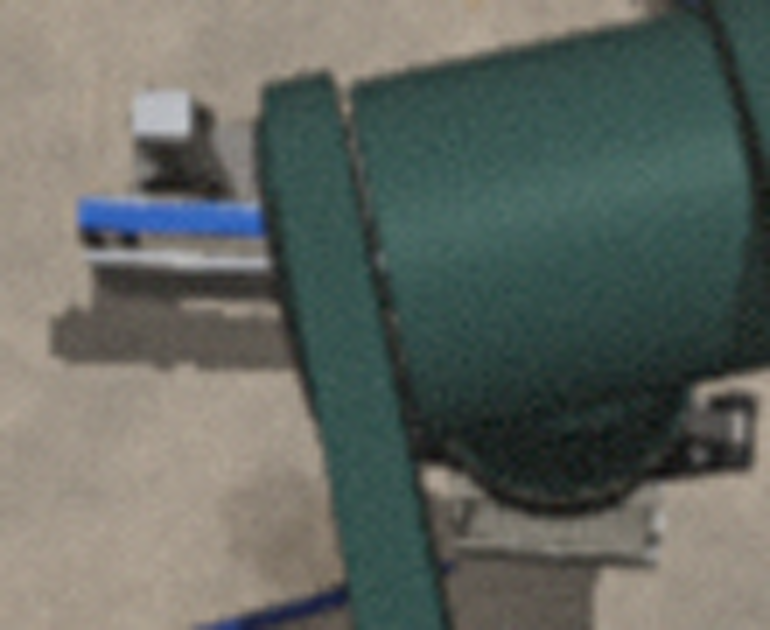

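```bash
cat > rel.py <<'E'
from h import *
import sys
def inv(q,X):
    x,y,a=q; d=X-[x,y,0]; return np.stack([np.cos(a)*d[...,0]+np.sin(a)*d[...,1],-np.sin(a)*d[...,0]+np.cos(a)*d[...,1],d[...,2]],-1)*1000
def run(f,tcp,yaw,z0):  # z0 carrier underside mm
    Z=np.load(f); im=Z["im"].astype(int); d=Z["d"]; X=cloud("scene",d); ok=d>0
    # handle + carrier in tcp frame
    M=inv([tcp[0],tcp[1],yaw],X); M[...,2]-=z0
    blue=(im[...,2]>im[...,0]+50)&ok
    h=blue&(abs(M[...,1])<15)&(abs(M[...,0])<25)&(M[...,2]>95)&(M[...,2]<132)
    h=cv2.erode(h.astype(np.uint8),np.ones((3,3)))>0
    print("handle front",h.sum(),np.median(M[h],0).round(1),M[h][:,0].std().round(1),"-> expect x -12")
    for z1,z2 in((8,35),(45,60)):
        b=ok&(abs(M[...,1])<25)&(abs(M[...,0]+22)<10)&(M[...,2]>z1)&(M[...,2]<z2)
        print("front",z1,b.sum(),np.median(M[b][:,0]).round(1) if b.any() else 0)
    b=ok&(abs(M[...,0])<18)&(abs(M[...,1]-38)<10)&(M[...,2]>15)&(M[...,2]<75)
    print("left side y",b.sum(),np.median(M[b][:,1]).round(1) if b.any() else 0)
    b=ok&(abs(M[...,1])<34)&(abs(M[...,0])<20)&(abs(M[...,2]-90)<8); print("top z",b.sum(),np.median(M[b][:,2]).round(1))
    # apron
    q=[.5493,.2191,-.0737]; L=inv(q,X)
    a=ok&(L[...,1]>-20)&(L[...,1]<105)&(abs(L[...,0]+11.5)<9)&(L[...,2]>48)&(L[...,2]<98)
    c=np.polyfit(L[a][:,1],L[a][:,0],1); print("apron",a.sum(),c.round(4),"std",np.std(L[a][:,0]-np.polyval(c,L[a][:,1])).round(2))
    A=X[a]; cc=np.polyfit(A[:,1],A[:,0],1); print("world apron x = %.4f*y+%.4f"%tuple(cc),"yaw",-np.arctan(cc[0]), "at y=.16:",np.polyval(cc,.16))
    return M,L,ok,im
if __name__=="__main__":
    s=ctrl.state(); run("pics/s4.npz",s["position"],s["eef_rot"][2],s["position"][2]*1000-125.8)
    print("initial"); run("pics/scene0.npz",[.4875,-.0658],-.156,0)
E
python3 rel.py
```

```text
handle front 22 [-11.5   2.4 115.3] 1.0 -> expect x -12
front 8 200 -25.4
front 45 18 -12.7
left side y 150 37.2
top z 220 92.0
apron 894 [ 0.0101 -9.8136] std 1.32
world apron x = 0.0839*y+0.5211 yaw -0.08366924523188947 at y=.16: 0.5345002828923534
initial
handle front 12 [-10.1   2.5 115.1] 1.5 -> expect x -12
front 8 140 -24.8
front 45 16 -12.4
left side y 132 35.3
top z 163 92.4
apron 891 [ 0.01   -9.7422] std 1.31
world apron x = 0.0838*y+0.5212 yaw -0.08363595882994394 at y=.16: 0.5345738488191557
```

>>> drive_tool --series '[[[0.8,-0.2,0],0,0],[[1.2,-0.3,0],0,0],[[1.4,-0.3,0],0,0],[[1.1,-0.2,0],0,0],[[0.7,-0.1,0],0,0],[[0,0,0.8],0,0],[[0,0,0.9],0,0],[[0,0,0.8],0,0],[[0,0,0.4],0,0],[[0,0,0],0,0]]'

```text
time: 7.73
position: [0.5038, 0.1631, 0.1799]
eef_rot: [3.141, 0.003, -0.086]
force: [-0.3, 0.2, -3.2]
gripper_width: 0.177
```

>>> drive_tool --series '[[[0,0,0],0,0],[[0,0,0],0,0]]'

```text
time: 7.9
position: [0.5054, 0.1634, 0.1817]
eef_rot: [-3.141, -0.0, -0.086]
force: [0.3, 0.1, -3.3]
gripper_width: 0.181
```

```bash
python3 - <<'E'
from h import *
delta([.5051,.1624,.155],-.084)
shot("scene","s5",170,100,140,130,5)
import rel
s=ctrl.state(); rel.run("pics/s5.npz",s["position"],s["eef_rot"][2],s["position"][2]*1000-125.8)
E
```

```text
t 7.9 pos [0.5054 0.1634 0.1817] rot [-3.1414e+00 -3.0000e-04 -8.5500e-02] F [ 0.3  0.1 -3.3] w 0.181
tool cm [-0.02  0.1   2.67] spin -0.002
handle front 28 [-11.2   1.9 116.7] 1.2 -> expect x -12
front 8 188 -26.3
front 45 31 -13.2
left side y 121 37.1
top z 198 91.8
apron 885 [ 7.8000e-03 -9.7076e+00] std 1.29
world apron x = 0.0815*y+0.5217 yaw -0.0813626704228485 at y=.16: 0.5347454090338706
```

View pics/s5.png

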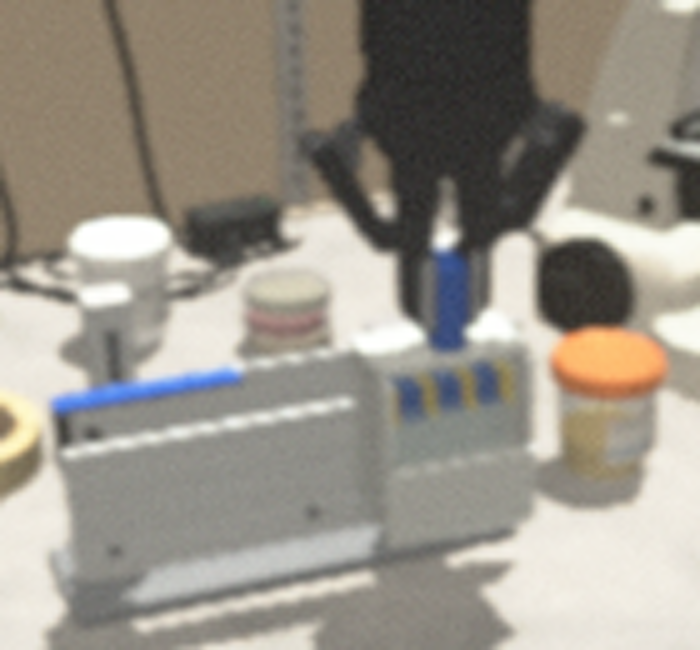

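>>> drive_tool --series '[[[0,0,0.4],0,0],[[0,0,0.4],0,0],[[0,0,0.3],0,0],[[0,0,0.2],0,0],[[0,0,0.1],0,0],[[0,0,0],0,0]]'

```text
time: 8.45
position: [0.5051, 0.1632, 0.1672]
eef_rot: [3.141, 0.001, -0.086]
force: [-0.6, -0.1, -2.5]
gripper_width: 0.179
```

>>> drive_tool --series '[[[0,0,0.1],0,0],[[0,0,0.1],0,0],[[0,0,0],0,0],[[0,0,0],0,0]]'

```text
time: 8.78
position: [0.5054, 0.1633, 0.1656]
eef_rot: [-3.142, 0.0, -0.086]
force: [-0.2, 0.1, -1.9]
gripper_width: 0.175
```

>>> drive_tool --series '[[[0,0,0],0,0],[[0,0,0],0,0]]'

```text
time: 8.95
position: [0.5054, 0.1633, 0.1656]
eef_rot: [-3.141, -0.0, -0.086]
force: [-0.8, 0.1, -3.2]
gripper_width: 0.181
```

>>> drive_tool --series '[[[0,0,0.1],0,0],[[0,0,0],0,0]]'

```text
time: 9.12
position: [0.5053, 0.1633, 0.1645]
eef_rot: [-3.142, 0.0, -0.086]
force: [-0.3, 0.0, -3.0]
gripper_width: 0.18
```

>>> drive_tool --series '[[[0,0,0.1],0,0],[[0,0,0],0,0]]'

```text
time: 9.28
position: [0.5053, 0.1633, 0.1634]
eef_rot: [-3.142, 0.0, -0.086]
force: [0.1, -0.2, -3.2]
gripper_width: 0.183
```

>>> drive_tool --series '[[[0,0,0.1],0,0],[[0,0,0.1],0,0],[[0,0,0],0,0]]'

```text
time: 9.53
position: [0.5052, 0.1633, 0.1613]
eef_rot: [3.142, 0.0, -0.086]
force: [-0.4, -0.0, -2.3]
gripper_width: 0.181
```

>>> drive_tool --series '[[[0,0,0.1],0,0],[[0,0,0.1],0,0],[[0,0,0],0,0]]'

```text
time: 9.78
position: [0.5052, 0.1633, 0.1593]
eef_rot: [3.142, 0.0, -0.086]
force: [0.2, -0.7, -1.2]
gripper_width: 0.177
```

>>> drive_tool --series '[[[0,0,0.1],0,0],[[0,0,0],0,0]]'

```text
time: 9.95
position: [0.5053, 0.1633, 0.1584]
eef_rot: [-3.142, 0.0, -0.086]
force: [0.9, 1.1, -3.5]
gripper_width: 0.182
```

>>> drive_tool --series '[[[0,0,0.1],0,0],[[0,0,0],0,0]]'

```text
time: 10.12
position: [0.5053, 0.1633, 0.1574]
eef_rot: [-3.142, 0.0, -0.086]
force: [-0.2, -0.1, -3.0]
gripper_width: 0.178
```

>>> drive_tool --series '[[[0,0,0.1],0,0],[[0,0,0],0,0]]'

```text
time: 10.28
position: [0.5053, 0.1633, 0.1564]
eef_rot: [-3.142, 0.0, -0.086]
force: [-0.2, -0.0, -2.8]
gripper_width: 0.18
```

>>> drive_tool --series '[[[0,0,0.1],0,0],[[0,0,0],0,0]]'

```text
time: 10.45
position: [0.5053, 0.1633, 0.1554]
eef_rot: [-3.142, 0.0, -0.086]
force: [-0.3, 0.6, -3.4]
gripper_width: 0.179
```

>>> drive_tool --series '[[[0,0,0.05],0,0],[[0,0,0],0,0],[[0,0,0],0,0]]'

```text
time: 10.7
position: [0.5054, 0.1633, 0.155]
eef_rot: [-3.141, 0.0, -0.086]
force: [0.1, 0.0, -3.2]
gripper_width: 0.18
```

>>> drive_tool --series '[[[0,0,0.05],0,0],[[0,0,0],0,0],[[0,0,0],0,0]]'

```text
time: 10.95
position: [0.5054, 0.1633, 0.1545]
eef_rot: [-3.141, 0.0, -0.086]
force: [-0.8, -0.2, -1.3]
gripper_width: 0.179
```

>>> drive_tool --series '[[[0,0,0.05],0,0],[[0,0,0],0,0],[[0,0,0],0,0]]'

```text
time: 11.2
position: [0.5054, 0.1633, 0.1542]
eef_rot: [-3.141, -0.0, -0.086]
force: [-0.3, 0.3, -1.8]
gripper_width: 0.179
```

>>> drive_tool --series '[[[0,0,0.05],0,0],[[0,0,0],0,0],[[0,0,0],0,0]]'

```text
time: 11.45
position: [0.5054, 0.1633, 0.1538]
eef_rot: [-3.141, -0.0, -0.086]
force: [-0.9, -0.6, 0.7]
gripper_width: 0.181
```

>>> drive_tool --series '[[[0,0,0],0,0],[[0,0,0],0,0]]'

```text
time: 11.62
position: [0.5054, 0.1633, 0.1537]
eef_rot: [-3.141, -0.0, -0.086]
force: [-1.0, 0.1, 1.8]
gripper_width: 0.179
```

```bash
python3 - <<'E'
from h import *
delta([.5054,.1633,.155],-.084)
shot("scene","s6",170,100,140,130,5)
import rel
s=ctrl.state(); rel.run("pics/s6.npz",s["position"],s["eef_rot"][2],s["position"][2]*1000-125.8); print(s["force"],s["ft_torque"],s["joint_positions"])
E
```

```text
t 11.62 pos [0.5054 0.1633 0.1537] rot [-3.1415e+00 -1.0000e-04 -8.5700e-02] F [-1.   0.1  1.8] w 0.179
tool cm [-0.   -0.   -0.13] spin -0.002
handle front 15 [-11.3   2.7 119.4] 1.4 -> expect x -12
front 8 183 -25.7
front 45 25 -13.1
left side y 117 37.1
top z 192 92.0
apron 884 [ 9.5000e-03 -9.8104e+00] std 1.27
world apron x = 0.0833*y+0.5212 yaw -0.08309621375359946 at y=.16: 0.5345377890276332
[-1.25252574 -0.76875449  1.71427535] [-0.00337381  0.13357698 -0.00099554] [1.82386176e-01 3.79965940e-01 1.77467063e+00 1.32451589e-04
 9.86849528e-01 1.83873801e+00]
```

View pics/s6.png

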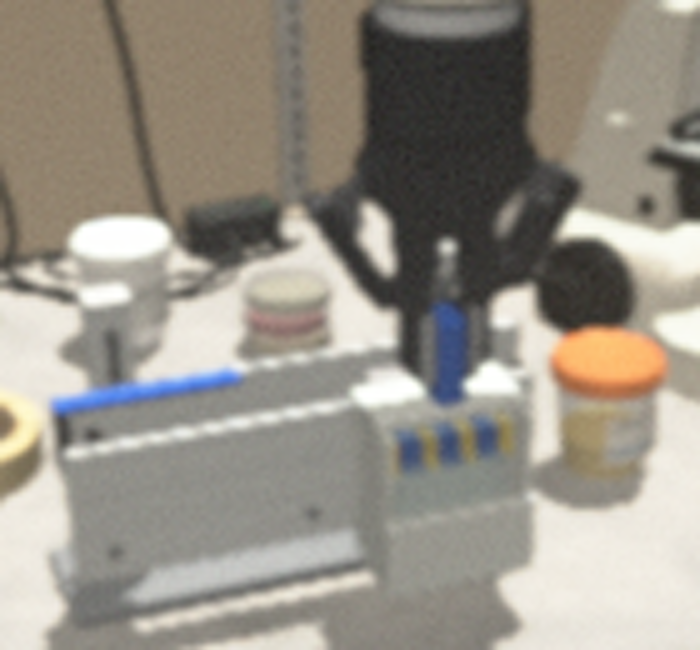

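>>> drive_tool --series '[[[0,0,-0.06],0,0],[[0,0,-0.03],0,0],[[0,-0.2,0],0,0],[[0,-0.4,0],0,0],[[0,-0.5,0],0,0],[[0,-0.5,0],0,0],[[0,-0.4,0],0,0]]'

```text
time: 12.25
position: [0.5071, 0.184, 0.1543]
eef_rot: [-3.141, 0.0, -0.085]
force: [0.1, 0.2, -2.9]
gripper_width: 0.179
```

>>> drive_tool --series '[[[0,0,0],0,0],[[0,0,0],0,0]]'

```text
time: 12.42
position: [0.507, 0.1836, 0.1544]
eef_rot: [3.142, 0.0, -0.085]
force: [0.2, -0.7, -2.2]
gripper_width: 0.176
```

>>> drive_tool --series '[[[0,-0.4,0],0,0],[[0,-0.7,0],0,0],[[0,-0.9,0],0,0],[[0,-0.9,0],0,0],[[0,-0.9,0],0,0],[[0,-0.7,0],0,0],[[0,-0.4,0],0,0],[[0,-0.1,0],0,0],[[0,0,0],0,0]]'

```text
time: 13.17
position: [0.5113, 0.2334, 0.1544]
eef_rot: [3.141, 0.0, -0.085]
force: [-0.7, -0.4, -3.4]
gripper_width: 0.177
```

>>> drive_tool --series '[[[0,-0.4,0],0,0],[[0,-0.7,0],0,0],[[0,-0.8,0],0,0],[[0,-0.7,0],0,0],[[0,-0.5,0],0,0],[[0,-0.3,0],0,0],[[0,-0.1,0],0,0],[[0,0,0],0,0]]'

```text
time: 13.83
position: [0.5143, 0.2683, 0.1544]
eef_rot: [-3.142, 0.0, -0.085]
force: [-0.2, -0.3, -2.8]
gripper_width: 0.179
```

```bash
python3 - <<'E'
from h import *
delta([.517,.2975,.155],-.084)
shot("scene","s7",170,100,140,130,5)
import rel
s=ctrl.state(); rel.run("pics/s7.npz",s["position"],s["eef_rot"][2],s["position"][2]*1000-125.8); print(s["force"],s["ft_torque"])
E
```

```text
t 13.83 pos [0.5143 0.2683 0.1544] rot [-3.1416  0.     -0.085 ] F [-0.2 -0.3 -2.8] w 0.179
tool cm [ 0.02 -2.94 -0.06] spin -0.001
handle front 26 [-10.9   2.1 116.6] 1.0 -> expect x -12
front 8 200 -25.9
front 45 26 -13.1
left side y 91 37.3
top z 225 92.0
apron 257 [ 5.50000e-03 -1.00885e+01] std 2.19
world apron x = 0.0792*y+0.5218 yaw -0.07903737809835461 at y=.16: 0.5345086495131118
[-0.24531528  0.44447136 -2.87222113] [-0.00720952 -0.00218599 -0.03182542]
```

View pics/s7.png

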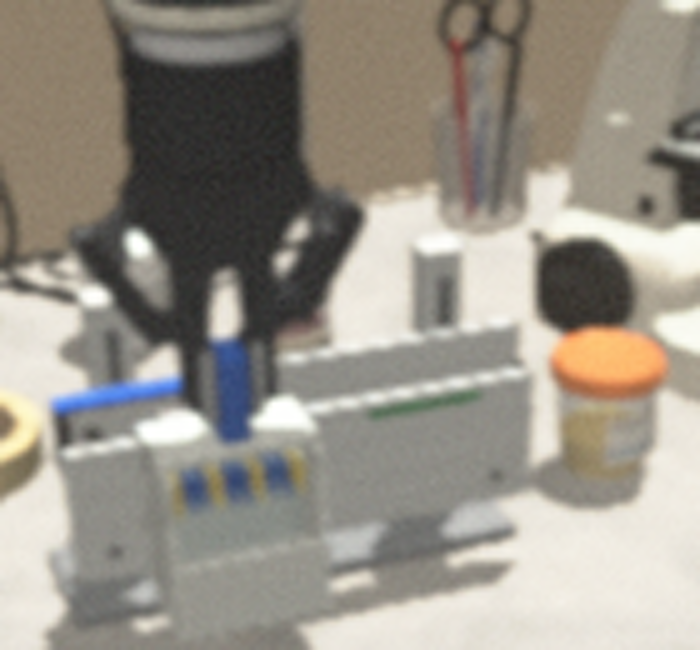

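>>> drive_tool --series '[[[0,-0.3,0],0,0],[[0,-0.6,0],0,0],[[0,-0.6,0],0,0],[[0,-0.5,0],0,0],[[0,-0.3,0],0,0],[[0,-0.1,0],0,0],[[0,0,0],0,0],[[0,0,0],0,0]]'

```text
time: 14.55
position: [0.5163, 0.2918, 0.1544]
eef_rot: [3.141, 0.0, -0.085]
force: [-0.0, 0.0, -2.4]
gripper_width: 0.175
```

>>> drive_tool --series '[[[0,-0.1,0],0,0],[[0,-0.1,0],0,0],[[0,0,0],0,0],[[0,0,0],0,0]]'

```text
time: 14.88
position: [0.5166, 0.2938, 0.1545]
eef_rot: [-3.141, 0.0, -0.086]
force: [0.0, 0.3, -2.4]
gripper_width: 0.176
```

>>> drive_tool --series '[[[0,-0.1,0],0,0],[[0,-0.1,0],0,0],[[0,0,0],0,0],[[0,0,0],0,0]]'

```text
time: 15.22
position: [0.5168, 0.2959, 0.1545]
eef_rot: [-3.141, -0.0, -0.086]
force: [0.1, -0.1, -3.5]
gripper_width: 0.176
```

>>> drive_tool --series '[[[0,-0.1,0],0,0],[[0,-0.1,0],0,0],[[0,0,0],0,0],[[0,0,0],0,0]]'

```text
time: 15.55
position: [0.5169, 0.2977, 0.1544]
eef_rot: [3.141, 0.0, -0.086]
force: [0.5, -1.2, -2.3]
gripper_width: 0.177
```

>>> drive_tool --series '[[[0,-0.1,0],0,0],[[0,0,0],0,0],[[0,0,0],0,0]]'

```text
time: 15.8
position: [0.5169, 0.2986, 0.1544]
eef_rot: [3.141, 0.0, -0.086]
force: [0.6, -1.3, -2.4]
gripper_width: 0.174
```

>>> drive_tool --series '[[[0,-0.1,0],0,0],[[0,0,0],0,0],[[0,0,0],0,0]]'

```text
time: 16.05
position: [0.517, 0.2996, 0.1544]
eef_rot: [3.141, 0.0, -0.086]
force: [-0.4, -2.9, -2.7]
gripper_width: 0.175
```

>>> drive_tool --series '[[[0,0,0],0,0],[[0,0,0],0,0]]'

```text
time: 16.22
position: [0.517, 0.2997, 0.1544]
eef_rot: [3.141, 0.0, -0.086]
force: [-0.5, -2.8, -2.3]
gripper_width: 0.18
```

>>> drive_tool --series '[[[0,0.08,0],0,0],[[0,0.06,0],0,0],[[0,0,0],0,0],[[0,0,0],0,0]]'

```text
time: 16.55
position: [0.5169, 0.2985, 0.1544]
eef_rot: [-3.141, 0.0, -0.086]
force: [-1.0, -1.7, -2.5]
gripper_width: 0.179
```

>>> drive_tool --series '[[[0,0,0.03],0,0],[[0,0,0.02],0,0],[[0,0,0],0,0],[[0,0,0],0,0]]'

```text
time: 16.88
position: [0.5171, 0.2985, 0.154]
eef_rot: [-3.141, -0.0, -0.086]
force: [0.1, -1.4, -1.1]
gripper_width: 0.177
```

>>> drive_tool --series '[[[0,0,0],0,0],[[0,0,0],0,0]]'

```text
time: 17.05
position: [0.5171, 0.2985, 0.1541]
eef_rot: [-3.141, -0.0, -0.086]
force: [-1.5, -1.7, -1.5]
gripper_width: 0.183
```

>>> drive_tool --force 20 --series '[[[0,0.05,0.02],0,0],[[0,0.03,0.01],0,0],[[0,0,0],0,0],[[0,0,0],0,0],[[0,0,0],0,0]]'

```text
time: 17.47
position: [0.5171, 0.2979, 0.1539]
eef_rot: [-3.141, -0.0, -0.086]
force: [-0.4, -0.2, -0.3]
gripper_width: 0.177
```

```bash
python3 - <<'E'
from h import *
s=ctrl.state();print(s["force"],s["ft_torque"],s["position"])
shot("scene","s8",160,100,140,130,5)
E
```

```text
[-0.43586286 -0.15316095 -0.30016848] [0.15250332 0.06016812 0.01781362] [0.51709304 0.29786995 0.15390135]
```

View pics/s8.png

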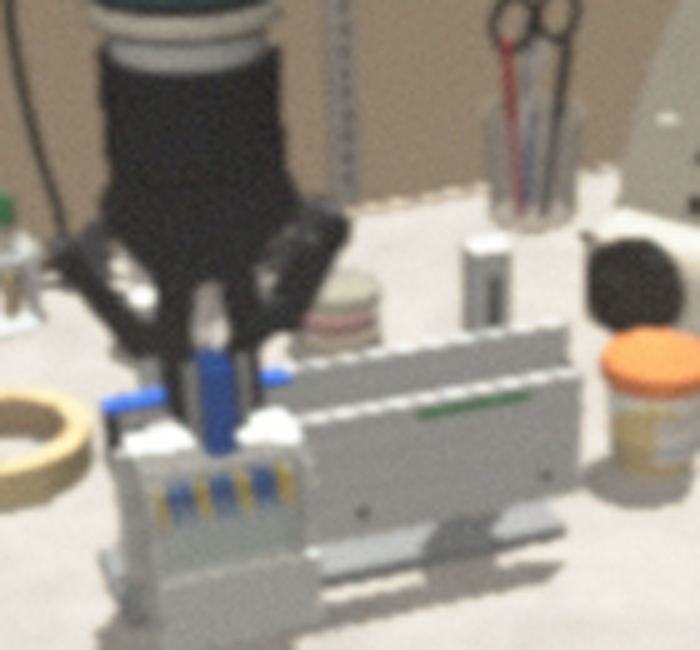

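>>> drive_tool --series '[[[0,0,0],0,0.19],[[0,0,0],0,0.2],[[0,0,0],0,0.21],[[0,0,0],0,0.22],[[0,0,0],0,0.24],[[0,0,0],0,0.27],[[0,0,0],0,0.31],[[0,0,0],0,0.36],[[0,0,0],0,0.42],[[0,0,0],0,0.45]]'

```text
time: 18.35
position: [0.5169, 0.2976, 0.1537]
eef_rot: [-3.141, 0.0, -0.086]
force: [0.5, -0.7, -0.8]
gripper_width: 0.449
```

```bash
python3 - <<'E'
from h import *
s=ctrl.state();print(s["force"],s["ft_torque"],s["position"],s["gripper_width"])
shot("scene","s9",160,100,140,130,5)
E
```

```text
[ 0.4513923  -0.73258456 -0.75475635] [-0.01307685  0.02990227  0.02353938] [0.51689882 0.2976249  0.15368259] 0.4489004653584045
```

View pics/s9.png

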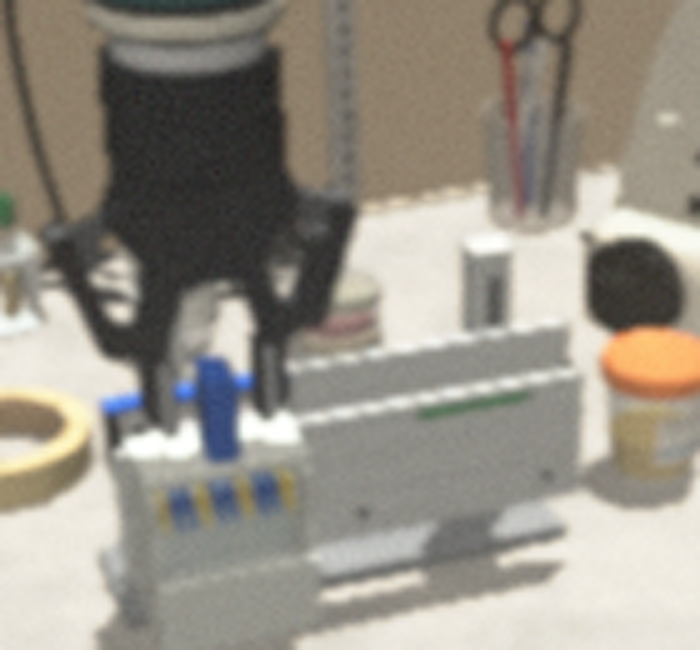

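>>> drive_tool --series '[[[0,0,-0.5],0,0.45],[[0,0,-1],0,0.45],[[0,0,-2],0,0.45],[[0,0,-2],0,0.45],[[0,0,-3],0,0.45],[[0,0,-3],0,0.45],[[0,0,-3],0,0.45],[[-1,1,-1],0,0.45],[[-1.5,2.5,0],0,0.45],[[-1.5,3,0],0,0.45]]'

```text
time: 19.23
position: [0.4722, 0.237, 0.311]
eef_rot: [-3.139, -0.004, -0.084]
force: [0.5, -0.3, 0.1]
gripper_width: 0.449
```

>>> drive_tool --series '[[[-1,3,0],0,0.45],[[-1,3,0],0,0.45],[[-1,3,0],0,0.45],[[-1,3,0],0,0.45],[[-1,3,0],0,0.45],[[-0.5,3,0],0,0.45],[[0,3,0],0,0.45],[[0,2,0],0,0.45],[[0,1,0],0,0.45],[[0,0,0],0,0.45]]'

```text
time: 20.07
position: [0.3962, 0.0, 0.3097]
eef_rot: [3.141, -0.002, -0.088]
force: [0.6, 0.4, -0.1]
gripper_width: 0.452
```

```bash
python3 - <<'E'
from h import *
s=ctrl.state();print(s["force"],s["position"],s["time"])
shot("scene","s10",160,130,140,110,5)
shot("top","t10",180,130,110,80,7)
Z=np.load("pics/t10.npz");print([look_for("top",t)[:1] for t in("handle","slide_carrier")])
K=Z["im"].astype(int);X=cloud("top",Z["d"]);b=(K[...,2]>K[...,0]+50)&(Z["d"]>0)
from rel import inv
L=inv([.5508,.2191,-.0835],X); M=b&(abs(L[...,0]+45)<22)&(L[...,2]>140)&(abs(L[...,1])<130); print("handle top in stand",M.sum(),np.median(L[M],0),L[M].min(0),L[M].max(0))
for n in("timer","orange_cup","blue_pen"):
    print(n,[(round(r["p"],2),np.round(r["centre"],1)) for r in look_for("top",n)[:1]])
im0=np.load("pics/top0.npz")["im"].astype(int); 
print("diff pen/timer/cup",[abs(im0[a:b_,c:d]-K[a:b_,c:d]).mean().round(1) for a,b_,c,d in((205,226,196,248),(195,225,140,170),(138,168,292,322))])
E
```

```text
[ 0.58085247  0.40217358 -0.09936675] [3.96160916e-01 3.64257972e-05 3.09693270e-01] 20.0667
[[{'centre': [207.9, 178.7], 'p': 0.98}], [{'centre': [208.0, 177.4], 'p': 0.89}]]
handle top in stand 52 [-43.27867753  76.06036547 159.69153847] [-55.6413655   68.68724615 151.31805916] [-32.2855467   83.30614627 165.36390754]
timer [(0.89, array([154.7, 208.9]))]
orange_cup [(0.66, array([308.9, 149.4]))]
blue_pen [(0.44, array([226.5, 217.4]))]
diff pen/timer/cup [np.float64(5.0), np.float64(5.5), np.float64(4.5)]
```

View pics/s10.png

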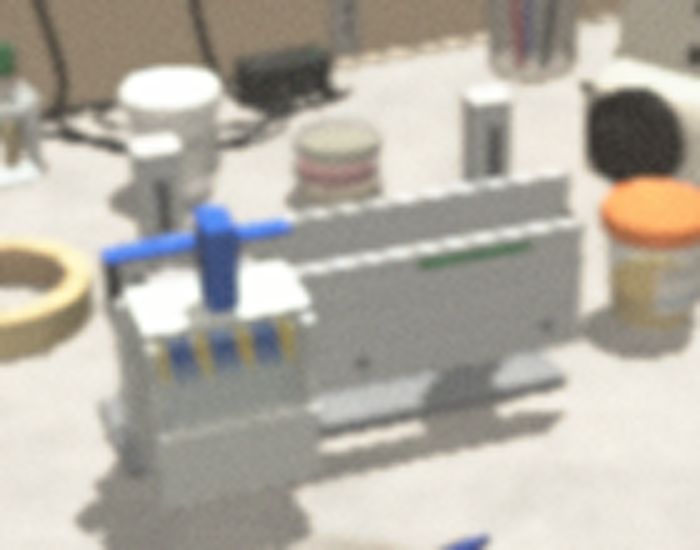

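View pics/t10.png

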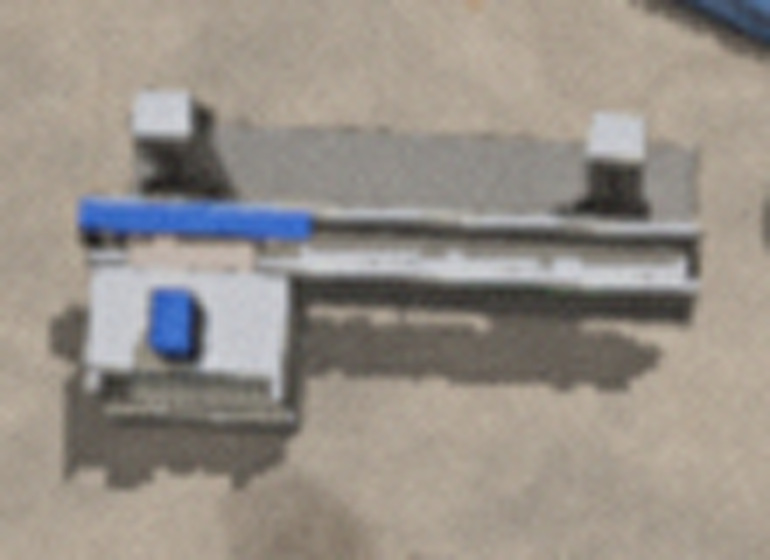

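```bash
python3 - <<'E'
from cell import ticket
print(ticket.finish_job())
E
```

```text
the job is handed in; nothing more can be done
None
```

The carrier is hooked behind the lip, slid under the keeper, resting against the bumper and released. I handed the job in at about 20 s.

- **Grasp and seating:** I gripped the handle at 60 N and carried the hook over the lip at the green strip. I lowered it in steps of 0.5–1 mm until the tongue touched the channel floor at about 96.5 mm; the cameras had suggested about 97.5 mm. The most force on the floor was about 5 N, which is a little over the 3 N at which the rail starts to yield.
- **Slide and release:** I slid it without letting go. The bumper pushed back with up to 2.9 N, and I backed off to about 1.5 mm of compression. I then took the grip down to 20 N, opened slowly and lifted straight up.
- **Last checks:** The pictures show the hook arm under the keeper, and the carrier hanging with a slight lean. The handle measures y ≈ +76 mm on the stand, and the tongue touches the bumper at +75 mm. The wrist force with the arm clear is about zero.
- **Other things:** In the top picture the timer, cup and pen areas look the same as before. The network's pen detection was weak (0.44).
- **Disagreements:** In the scene camera the far end of the rail was about 2.4 pixels (about 5 mm) off my fit. I took the rail's angle and front-face position from depth instead, and contact agreed with that. The tongue inside the channel could not be seen directly, so seating rests on the contact height and the final pictures.

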